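# Close the sticking cover of the candle trough

### The arm

A 6-joint arm with a two-finger parallel gripper is mounted at the origin on the work surface. World frame = base frame: x ahead of the robot, y to its left, z up, the work surface at z = 0. Lengths are in m, angles in rad, forces in N, time in s.
With the tool pointing down it reaches from about 0.35 to 0.775 m from the base axis. Payload 7.3 kg.
Tool frame: the origin (TCP) lies midway between the tips of the shut fingers; the grasp point (between the pads) lies 19 mm behind it (robot.grasp_offset is the distance from the TCP to the grasp point, in m); z points along the fingers, y is the line along which they close (so a half turn about z gives the same grasp; the last joint's range is limited). The gripper opens to 92 mm and grips with 3 to 60 N. Pads are 19 mm wide; open, the fingers measure 130 mm over their backs; the gripper's body (75 mm by 190 mm) begins 47 mm behind the grasp point.
Start: joints at [1.06, 0.342, 1.524, -0, 1.275, -0.146], TCP at [0.187, 0.49, 0.227] pointing down, gripper open.
Joint ranges: [-2.53, 2.53], [-0.77, 2.02], [0.04, 2.7], [-1, 4.14], [0.28, 2.66], [-3.11, 3.11]. Speed limits (rad/s): [2.57, 2.57, 3.14, 3.14, 3.14, 3.14].

### API

Orientations are given as a unit quaternion [w, x, y, z].
In Python, from rig import robot, grab_frame, job gives the robot as it stands. The module is installed in compiled form; this text tells all that it offers.
- The arm moves only by the shell command python3 -m handwheel 'ROWS' [FORCE]. ROWS is text: rows parted by semicolons, each of 5 numbers parted by spaces: the opening in per cent of the stroke, from 0 (shut) to 100 (fully open), then the shift along the world's x, y, z in m, then the turn about the world's z in degrees. A call has 1 to 5 rows; each row is the pose to reach, as a shift and turn from the pose commanded when the call began; what a row does not reach only later rows make up. A row lasts 1/10 s, in which the tool goes at most 50 mm and 8.59 degrees, less where a joint would pass 70% of its speed; a pose out of reach is approached as far as the arm can. A call with a gripper value outside its range is refused whole. The fingers move at their own pace and stop on an object; FORCE is the grip in N (left out, the last holds). Time passes only in rows, so rows that repeat a pose let the fingers close. It gives the time, the measured TCP pose, the force, the opening and the grip force at its end, in the units of the state.
- robot.sense(): the state, without advancing time (a new reading comes with each control period).
- grab_frame(name): name is "scene" or "top" or "wrist"; returns a dict with "pixels" (400x640x3 uint8, red, green, blue), "depth" (400x640 float32, m along the optical axis (not along the pixel's ray), 0 where there is no reading), "intrinsics" (3x3 intrinsics, pixels), "k1" (the pictures are not rectified: a ray, as slopes to the right and down, at radius r is drawn at 1 + k1 r^2 times it, then the intrinsics apply), "camera_from_world" (4x4, takes a point from world to camera coordinates). Camera axes: x right, y down, z forward; pixel columns grow to the right and rows downward; lengths in m; the calibration is good to about 2 mm. A picture is of the moment at which its call begins.
- job.finish_job(): hands the job in; it is judged then, once.
The state is a dict: "t": time; "joints": joint angles; "joint_vel": joint speeds; "effort": joint torques, N m; "tcp_pos": TCP position; "eef_rot": TCP orientation; "contact_force": force on the tool from outside, world axes, zero at the start; "wrist_torque": the same for the moment, N m; "gripper_width": finger opening in m; "grip_force": force on a finger pad.
Only numpy, scipy, OpenCV 4.12 (cv2) and the standard library are available. Lean on these libraries where they do the work, as an engineer would, in place of code of your own. Each camera call takes 0.05 s, during which the arm holds its last target. There are 200 camera calls.

### The job

Close the sliding cover of the candle trough, the one plate with two upright pegs that runs under the candle tray: work it away from the robot along its sticky track until both ends are fully home against the far wall, then let go. It jams askew if pushed at one end only, so push its two pegs in turn, a little at a time.

Things in the scene. Friction and masses are not known exactly. Their poses are not given: they have to be found in the camera images.
- trough: Fixed steel trough, 324 x 345 x 105 mm. Origin: centre of its underside, on the table; x axis = closing direction, away from the robot. Side rails leave the cover 7 mm play each side. Stop: inner face of the far wall at x = +150 mm. A fixed tray with two loose candles bridges the middle (y -42 to +42 mm) over the cover, up to 130 mm high: cross it at 150 mm or more. Walls and rails: 105 mm high.
- cover: Metal plate 160 (x) x 310 (y) x 8 mm, 0.6-1 kg, lying loose in the track, underside 85 mm above the table. Origin: centre of its underside; x = closing direction when square. Starts 60-105 mm short of home, up to 3 degrees askew. Home (far edge at the stop) its origin is at x = +70 mm in the trough's frame.
- peg_left (a point): Half-way up the left (+y) of the cover's two upright round steel pegs: 18 mm diameter, standing from 93 to 133 mm above the table, at x 0, y +115 mm of the cover. Home: x = +70 mm in the trough's frame. Push its near side towards the trough's +x; 2 to 8 N moves this end while the other stays nearly still.
- peg_right (a point): The same for the right (-y) peg, at x 0, y -115 mm of the cover; home at x = +70 mm in the trough's frame. Once one peg leads the other by about 30 mm the plate wedges between the rails and stops, however hard it is pushed; pushing the lagging peg frees it. Leads up to 20 mm are safe.

How it is judged:
By the outcome, as a careful person would: the job done as asked, in the order asked, and still so for the second after the job is handed in, with the robot touching nothing.
It also fails if it takes over 58 s, if anything falls off the work surface, if the arm or the gripper's body presses on something with over 40 N, if the wrist force passes 120 N, or if a joint passes its speed limit or range.

## Working session

There is one attempt and no reset: what is moved stays moved. The work goes in short steps, Python scripts to look and compute and a shell command to move; the robot and the scene stay as the last step left them, time stands still between calls to the robot, and variables do not carry over. Pictures are saved under pics/ and viewed, at most 10 in all, crops included, and the job is handed in when it is done.

```bash
mkdir -p pics
cat > h.py <<'E'
import numpy as np, cv2
from rig import robot, grab_frame, job
def world(f,u,v,z=None):
    """pixel -> world point, via depth or on plane height z"""
    K=f["intrinsics"]; T=np.linalg.inv(f["camera_from_world"])
    d=np.array([(u-K[0,2])/K[0,0],(v-K[1,2])/K[1,1]]); s=d.copy()
    for _ in range(10): s=d/(1+f["k1"]*(s@s))
    r=T[:3,:3]@np.array([s[0],s[1],1]); c=T[:3,3]
    k=(z-c[2])/r[2] if z is not None else f["depth"][int(v),int(u)]
    return c+k*r
E
python3 - <<'E'
from h import *
for n in("top","scene"):
    f=grab_frame(n); cv2.imwrite(f"pics/{n}0.png",f["pixels"][:,:,::-1]); 
    T=np.linalg.inv(f["camera_from_world"]);print(n,T[:3].round(3).tolist(),f["k1"])
    np.savez(f"{n}0.npz",**f)
E
```

```text
top [[0.001, -0.976, 0.218, 0.402], [-1.0, 0.0, 0.006, 0.02], [-0.006, -0.218, -0.976, 0.752]] -0.03895174995520425
scene [[0.205, 0.538, -0.818, 1.058], [0.979, -0.106, 0.176, -0.092], [0.008, -0.836, -0.548, 0.471]] -0.016128538292439997
```

View pics/top0.png

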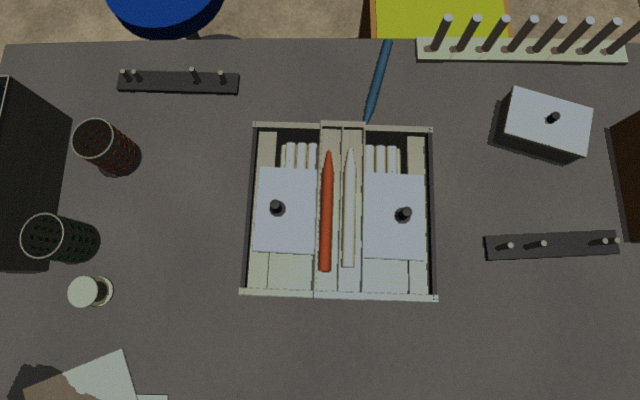

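View pics/scene0.png

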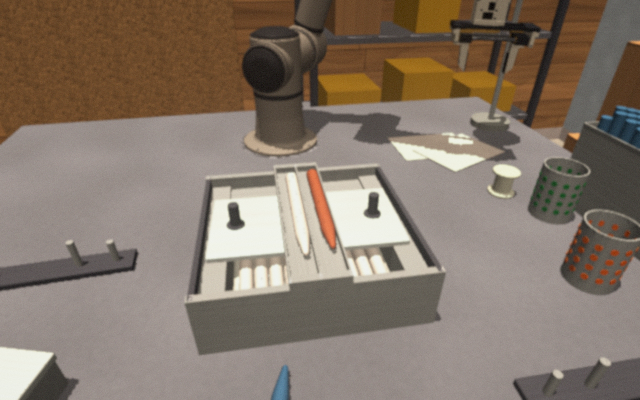

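The top view shows the trough with its wall-top corners near (253,124), (432,128), (437,299) and (241,293). The peg tops are near (275,206) and (402,213). The scene view confirms that the cover is short of the far wall.

Run:
```python
from h import *
f=dict(np.load("top0.npz"))
g=cv2.cvtColor(f["pixels"],cv2.COLOR_RGB2GRAY)
C={k:world(f,*p,z=.105) for k,p in dict(FL=(253,124),FR=(432,128),NR=(437,299),NL=(241,293)).items()}
for k in C: print(k,C[k].round(4))
x=(C["FL"]+C["FR"]-C["NL"]-C["NR"]); y=C["FL"]+C["NL"]-C["FR"]-C["NR"]
print("sizes",np.linalg.norm(x)/2,np.linalg.norm(y)/2,"yaw",np.degrees([np.arctan2(x[1],x[0]),np.arctan2(-y[0],y[1])]))
o=sum(C.values())/4; print("o",o)
for n,(u,v) in dict(L=(277,207),R=(403,213)).items():
    m=np.zeros_like(g); m[v-14:v+15,u-14:u+15]=(g[v-14:v+15,u-14:u+15]<75)
    vs,us=np.nonzero(m); P=np.array([world(f,a,b) for a,b in zip(us,vs)])
    t=P[:,2]>.125; print(n,len(P),t.sum(),"top px",us[t].mean(),vs[t].mean(),P[t].mean(0).round(4), world(f,us[t].mean(),vs[t].mean(),.133).round(4), P[:,2].max())
```

```text
FL [0.7037 0.151  0.105 ]
FR [ 0.6953 -0.1904  0.105 ]
NR [ 0.3796 -0.1783  0.105 ]
NL [0.3896 0.159  0.105 ]
sizes 0.3150472724561896 0.33951453246556546 yaw [-1.82346302 -1.54769526]
o [ 0.5420603  -0.01467007  0.105     ]
L 195 82 top px 274.9146341463415 204.53658536585365 [0.5401 0.1011 0.1313] [0.5397 0.1009 0.133 ] 0.13511414916545905
R 203 73 top px 406.1917808219178 211.6027397260274 [ 0.526  -0.1244  0.1396] [ 0.5272 -0.126   0.133 ] 0.7523887909020394
```

Run:
```python
import cv2
i=cv2.imread("pics/top0.png")[110:310,230:450]; cv2.imwrite("pics/crop0.png",cv2.resize(i,(660,600),interpolation=cv2.INTER_CUBIC))
```

```text
(no output)
```

View pics/crop0.png

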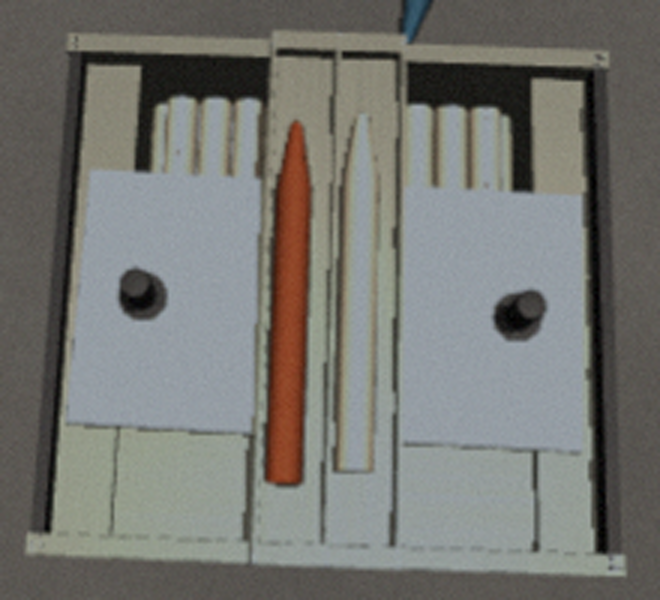

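The crop gives sharper pixels. Peg tops are at about (275,203.7) and (407,211.3). Rim corners are at about (252.3,121.7), (432.7,127.3), (438.3,301.7) and (239,294.3).

Run:
```python
from h import *
from scipy.spatial.transform import Rotation as R
f=dict(np.load("top0.npz"))
C=[world(f,*p,z=.105) for p in((252.3,121.7),(432.7,127.3),(438.3,301.7),(239,294.3))]
x=C[0]+C[1]-C[2]-C[3]; y=C[0]+C[3]-C[1]-C[2]; o=sum(C)/4
print("o",o,"size",np.linalg.norm(x)/2,np.linalg.norm(y)/2)
a=(np.arctan2(x[1],x[0])+np.arctan2(-y[0],y[1]))/2; print("yaw",np.degrees(a))
ex=np.array([np.cos(a),np.sin(a)]);ey=np.array([-ex[1],ex[0]])
for n,p in dict(L=(275,203.9),R=(406.8,211.4)).items():
    q=world(f,*p,z=.133)[:2]; d=q-o[:2]; print(n,q.round(4),"trough",d@ex,d@ey)
s=robot.sense(); M=R.from_quat(s["eef_rot"],scalar_first=True).as_matrix()
print(s["tcp_pos"],"tool x",M[:,0].round(3),"tool y",M[:,1].round(3),s["t"])
```

```text
o [ 0.5419317  -0.01429074  0.105     ] size 0.32153765453510863 0.34376539707019005
yaw -1.950550458112663
L [0.5409 0.1007] trough -0.0049832741770030305 0.11493128978976747
R [ 0.5276 -0.127 ] trough -0.010512989077728565 -0.11316637605607827
[0.18711994 0.49014951 0.22612785] tool x [-0.934  0.357  0.   ] tool y [ 0.357  0.934 -0.001] 0.1
```

```bash
python3 -m handwheel '0 0.03 -0.04 0 4;0 0.06 -0.08 0 8;0 0.09 -0.115 0 12;0 0.12 -0.15 0 16;0 0.15 -0.19 0 19' 20; python3 -m handwheel '0 0.03 -0.04 0 0;0 0.06 -0.08 0 0;0 0.09 -0.12 0 0;0 0.12 -0.16 0 0;0 0.15 -0.20 0 0'; python3 -m handwheel '0 0.008 0 -0.03 0;0 0.008 0 -0.06 0;0 0.008 0 -0.06 0;0 0.008 0 -0.06 0;0 0.008 0 -0.06 0'
```

```text
t: 0.6
tcp_pos: [0.338, 0.2991, 0.2266]
eef_rot: [-0.0, 0.015, 1.0, 0.0]
contact_force: [1.8, 0.9, -0.3]
gripper_width: 0.0563
grip_force: 0.0
t: 1.1
tcp_pos: [0.488, 0.0986, 0.2265]
eef_rot: [-0.0, 0.017, 1.0, 0.0]
contact_force: [0.3, 1.0, -0.3]
gripper_width: 0.0166
grip_force: 0.0
t: 1.6
tcp_pos: [0.496, 0.1009, 0.1683]
eef_rot: [0.001, 0.016, 1.0, 0.0]
contact_force: [-1.1, -1.0, 0.5]
gripper_width: 0.0004
grip_force: 0.0
```

```bash
python3 -m handwheel '0 0 0 -0.03 0;0 0 0 -0.055 0;0 0 0 -0.055 0;0 0.01 0 -0.055 0;0 0.018 0 -0.055 0'; python3 -m handwheel '0 0.003 0 0 0;0 0.006 0 0 0;0 0.009 0 0 0;0 0.012 0 0 0;0 0.012 0 0 0'
```

```text
t: 2.1
tcp_pos: [0.5156, 0.1007, 0.1139]
eef_rot: [0.002, 0.016, 1.0, 0.0]
contact_force: [-0.2, -0.5, 0.0]
gripper_width: 0.0002
grip_force: 0.0
t: 2.6
tcp_pos: [0.5241, 0.1006, 0.1117]
eef_rot: [-0.002, 0.017, 1.0, 0.0]
contact_force: [-3.3, 1.2, 3.0]
gripper_width: 0.0004
grip_force: 2.2
```

```bash
python3 -m handwheel '0 0.004 0 0 0;0 0.007 0 0 0;0 0.007 0 0 0'
python3 - <<'E'
from h import *
f=grab_frame("top"); cv2.imwrite("pics/t1.png",cv2.resize(f["pixels"][100:310,220:460,::-1],(685,600)))
E
```

```text
t: 2.9
tcp_pos: [0.5313, 0.1006, 0.1117]
eef_rot: [-0.001, 0.017, 1.0, 0.0]
contact_force: [-5.3, -0.4, 3.7]
gripper_width: 0.0003
grip_force: 2.4
```

View pics/t1.png

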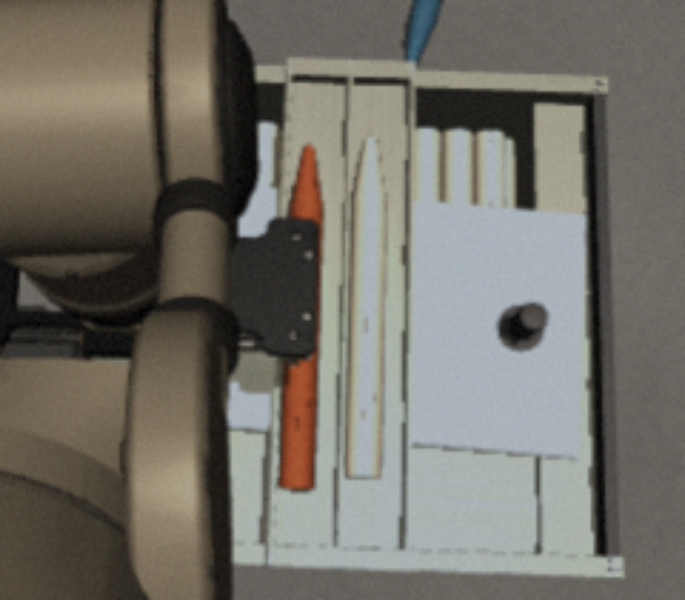

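The right peg is visible at about (530,320) in the crop, and it has barely moved. The arm hides the left peg. Next I'll cross over to the right peg.

```bash
python3 -m handwheel '0 -0.036 0 0 0;0 -0.036 0 0.045 0;0 -0.036 0 0.06 0;0 -0.036 -0.045 0.06 0;0 -0.036 -0.09 0.06 0'; python3 -m handwheel '0 0 -0.045 0 0;0 0 -0.09 0 0;0 0 -0.138 0 0;0 0 -0.138 0 0;0 0 -0.138 -0.03 0';python3 -m handwheel '0 0 0 -0.03 0;0 0 0 -0.03 0;0 0.006 0 -0.03 0;0 0.009 0 -0.03 0;0 0.012 0 -0.03 0'
```

```text
t: 3.45
tcp_pos: [0.4972, 0.0102, 0.1728]
eef_rot: [0.002, 0.015, 1.0, -0.0]
contact_force: [-0.0, 0.1, -0.2]
gripper_width: 0.0006
grip_force: 0.0
t: 3.95
tcp_pos: [0.499, -0.13, 0.1446]
eef_rot: [0.004, 0.018, 1.0, -0.002]
contact_force: [0.8, 0.0, -0.7]
gripper_width: 0.0003
grip_force: 0.0
t: 4.45
tcp_pos: [0.5098, -0.1276, 0.1133]
eef_rot: [0.002, 0.016, 1.0, -0.001]
contact_force: [-0.4, 0.8, -0.1]
gripper_width: 0.0004
grip_force: 0.0
```

```bash
python3 -m handwheel '0 0.006 0 0 0;0 0.012 0 0 0;0 0.018 0 0 0;0 0.024 0 0 0;0 0.028 0 0 0';python3 -m handwheel '0 0 0 0 0;0 0 0 0 0'
python3 - <<'E'
from h import *
f=grab_frame("top"); cv2.imwrite("pics/t2.png",cv2.resize(f["pixels"][100:310,220:460,::-1],(685,600)))
E
```

```text
t: 4.95
tcp_pos: [0.5357, -0.1275, 0.1124]
eef_rot: [-0.001, 0.016, 1.0, -0.0]
contact_force: [-6.6, -0.1, 4.7]
gripper_width: 0.0007
grip_force: 3.1
t: 5.15
tcp_pos: [0.5362, -0.1274, 0.1121]
eef_rot: [-0.0, 0.016, 1.0, 0.0]
contact_force: [-3.4, 1.4, 2.5]
gripper_width: 0.0004
grip_force: 1.7
```

View pics/t2.png

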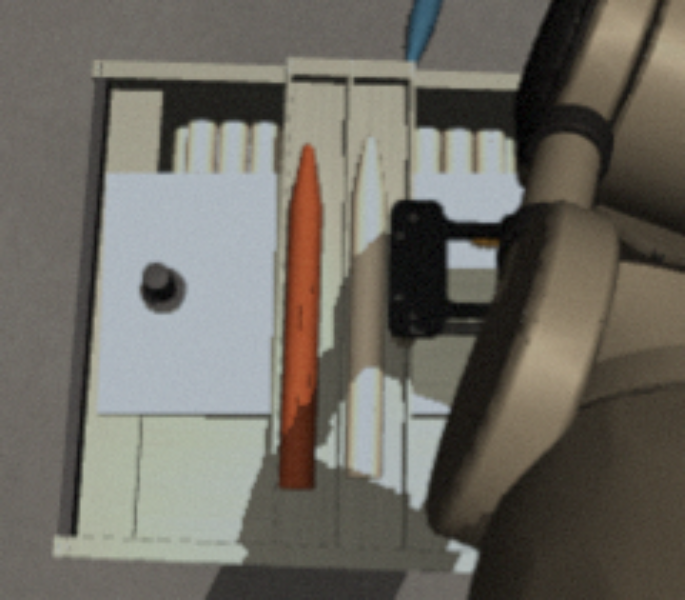

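The left peg top is now at about (155,275) in the crop, which is full-image (274.3,196.2). It moved forward with the plate nearly square. Next is the left peg again.

```bash
python3 - <<'E'
from h import *
f=dict(np.load("top0.npz")); print(world(f,274.3,196.2,z=.133))
E
python3 -m handwheel '0 -0.02 0 0 0;0 -0.02 0 0.045 0;0 -0.02 0 0.06 0;0 -0.015 0.045 0.06 0;0 -0.01 0.09 0.06 0'; python3 -m handwheel '0 0 0.045 0 0;0 0 0.09 0 0;0 0 0.137 0 0;0 0 0.137 0 0;0 0 0.137 -0.03 0';python3 -m handwheel '0 0 0 -0.03 0;0 0 0 -0.03 0;0 0 0 -0.03 0'
```

```text
[0.55461418 0.10234732 0.133     ]
t: 5.7
tcp_pos: [0.5275, -0.0376, 0.1728]
eef_rot: [0.002, 0.018, 1.0, -0.0]
contact_force: [0.2, -0.3, -0.8]
gripper_width: 0.0003
grip_force: 0.0
t: 6.2
tcp_pos: [0.5294, 0.1011, 0.1449]
eef_rot: [0.005, 0.015, 1.0, 0.0]
contact_force: [0.2, -0.1, -0.1]
gripper_width: 0.0004
grip_force: 0.0
t: 6.5
tcp_pos: [0.5268, 0.099, 0.1122]
eef_rot: [0.0, 0.017, 1.0, 0.0]
contact_force: [-0.6, -0.1, 0.3]
gripper_width: 0.0007
grip_force: 0.0
```

```bash
python3 -m handwheel '0 0.006 0 0 0;0 0.012 0 0 0;0 0.018 0 0 0;0 0.024 0 0 0;0 0.031 0 0 0';python3 -m handwheel '0 0 0 0 0;0 0 0 0 0'
python3 -m handwheel '0 -0.02 0 0 0;0 -0.02 0 0.045 0;0 -0.025 0 0.06 0;0 -0.03 -0.045 0.06 0;0 -0.035 -0.09 0.06 0'; python3 -m handwheel '0 0 -0.045 0 0;0 0 -0.09 0 0;0 0 -0.138 0 0;0 0 -0.138 0 0;0 0 -0.138 -0.03 0';python3 -m handwheel '0 0 0 -0.03 0;0 0 0 -0.03 0;0 0 0 -0.03 0'
python3 - <<'E'
from h import *
f=grab_frame("top"); cv2.imwrite("pics/t3.png",cv2.resize(f["pixels"][100:310,220:460,::-1],(685,600)))
E
```

```text
t: 7.0
tcp_pos: [0.5568, 0.0995, 0.113]
eef_rot: [-0.001, 0.017, 1.0, 0.0]
contact_force: [-6.5, 0.5, 4.5]
gripper_width: 0.0005
grip_force: 3.4
t: 7.2
tcp_pos: [0.5582, 0.0994, 0.1125]
eef_rot: [0.001, 0.017, 1.0, 0.0]
contact_force: [0.3, 0.4, -0.8]
gripper_width: 0.0001
grip_force: 0.0
t: 7.7
tcp_pos: [0.523, 0.0092, 0.1731]
eef_rot: [0.002, 0.015, 1.0, -0.0]
contact_force: [0.7, -1.0, 0.5]
gripper_width: 0.0007
grip_force: 0.0
t: 8.2
tcp_pos: [0.5251, -0.1311, 0.1451]
eef_rot: [0.005, 0.018, 1.0, -0.002]
contact_force: [1.6, -0.5, -0.2]
gripper_width: 0.0004
grip_force: 0.0
t: 8.5
tcp_pos: [0.5226, -0.1281, 0.1123]
eef_rot: [0.0, 0.016, 1.0, 0.0]
contact_force: [0.3, -0.1, 1.1]
gripper_width: 0.0005
grip_force: 0.0
```

View pics/t3.png

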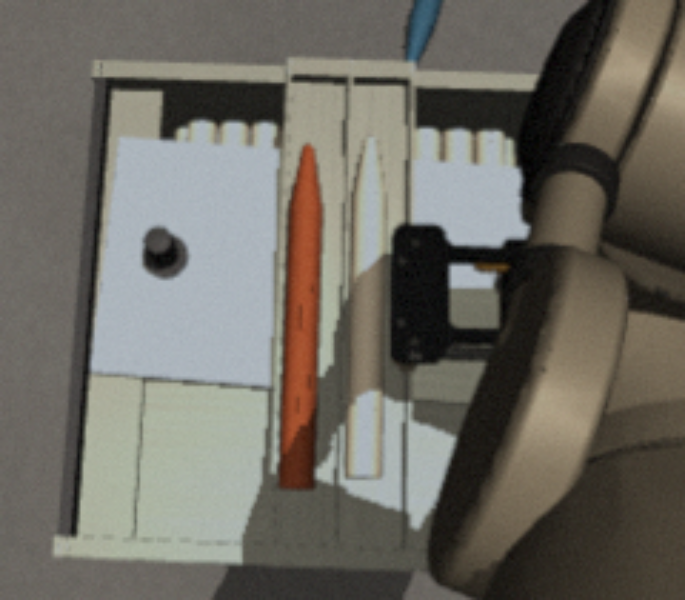

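The left peg top is at about (157,240) in the crop, roughly x = 0.576 m. The plate is tilted slightly with the left end leading, within the safe range. Now the right peg.

```bash
python3 -m handwheel '0 0.009 0 0 0;0 0.018 0 0 0;0 0.026 0 0 0;0 0.034 0 0 0;0 0.042 0 0 0';python3 -m handwheel '0 0 0 0 0;0 0 0 0 0'
python3 -m handwheel '0 -0.02 0 0 0;0 -0.02 0 0.045 0;0 -0.02 0 0.06 0;0 -0.02 0.045 0.06 0;0 -0.02 0.09 0.06 0'; python3 -m handwheel '0 0 0.045 0 0;0 0 0.09 0 0;0 0 0.137 0 0;0 0 0.137 0 0;0 0 0.137 -0.03 0';python3 -m handwheel '0 0 0 -0.03 0;0 0 0 -0.03 0;0 0 0 -0.03 0'
python3 - <<'E'
from h import *
f=grab_frame("top"); cv2.imwrite("pics/t4.png",cv2.resize(f["pixels"][100:310,220:460,::-1],(685,600)))
E
```

```text
t: 9.05
tcp_pos: [0.564, -0.1285, 0.1125]
eef_rot: [-0.001, 0.016, 1.0, -0.0]
contact_force: [-6.3, -0.7, 4.8]
gripper_width: 0.0003
grip_force: 3.6
t: 9.25
tcp_pos: [0.5651, -0.1285, 0.112]
eef_rot: [0.001, 0.016, 1.0, -0.0]
contact_force: [-0.4, 0.5, -0.0]
gripper_width: 0.0006
grip_force: 0.0
t: 9.75
tcp_pos: [0.545, -0.0385, 0.1728]
eef_rot: [0.002, 0.018, 1.0, -0.0]
contact_force: [0.9, 0.1, 0.3]
gripper_width: 0.0006
grip_force: 0.0
t: 10.25
tcp_pos: [0.5471, 0.1, 0.1451]
eef_rot: [0.005, 0.015, 1.0, 0.0]
contact_force: [0.8, -0.4, 1.4]
gripper_width: 0.0002
grip_force: 0.0
t: 10.55
tcp_pos: [0.5446, 0.098, 0.1122]
eef_rot: [-0.0, 0.017, 1.0, 0.0]
contact_force: [0.9, 0.1, -0.1]
gripper_width: 0.0002
grip_force: 0.0
```

View pics/t4.png

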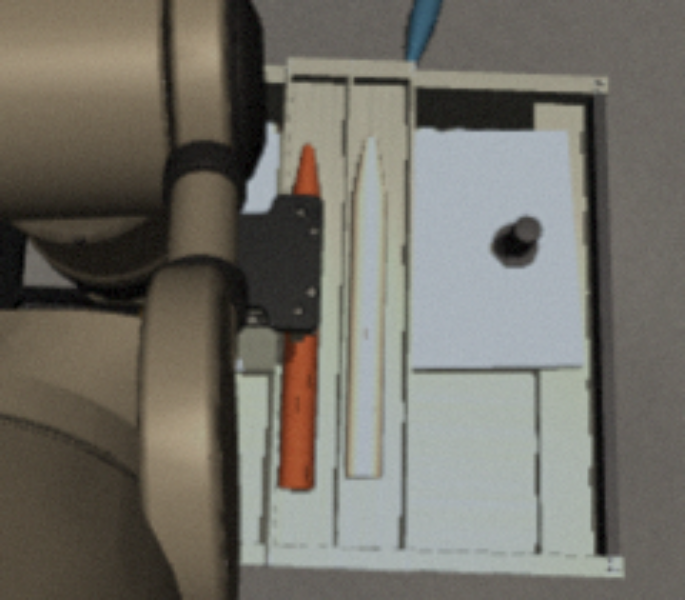

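The right peg top is at about (526,230) in the crop, so the right end now leads by about 14 mm. Push left, then right to near home.

```bash
python3 -m handwheel '0 0.009 0 0 0;0 0.018 0 0 0;0 0.026 0 0 0;0 0.034 0 0 0;0 0.042 0 0 0';python3 -m handwheel '0 0 0 0 0;0 0 0 0 0'
python3 -m handwheel '0 -0.02 0 0 0;0 -0.02 0 0.045 0;0 -0.025 0 0.06 0;0 -0.03 -0.045 0.06 0;0 -0.035 -0.09 0.06 0'; python3 -m handwheel '0 0 -0.045 0 0;0 0 -0.09 0 0;0 0 -0.138 0 0;0 0 -0.138 0 0;0 0 -0.138 -0.03 0';python3 -m handwheel '0 0 0 -0.03 0;0 0 0 -0.03 0;0 0 0 -0.03 0;0 0.008 0 -0.03 0;0 0.016 0 -0.03 0'
python3 -m handwheel '0 0.006 0 0 0;0 0.011 0 0 0;0 0.016 0 0 0;0 0.016 0 0 0'
```

```text
t: 11.1
tcp_pos: [0.5859, 0.0985, 0.1124]
eef_rot: [-0.001, 0.017, 1.0, 0.0]
contact_force: [-7.3, 0.1, 5.3]
gripper_width: 0.0002
grip_force: 3.6
t: 11.3
tcp_pos: [0.5871, 0.0984, 0.112]
eef_rot: [0.001, 0.017, 1.0, 0.0]
contact_force: [0.0, 0.4, -0.4]
gripper_width: 0.0002
grip_force: 0.0
t: 11.8
tcp_pos: [0.5521, 0.0083, 0.1731]
eef_rot: [0.002, 0.015, 1.0, -0.0]
contact_force: [0.0, -0.3, 0.1]
gripper_width: 0.0004
grip_force: 0.0
t: 12.3
tcp_pos: [0.5541, -0.1322, 0.1452]
eef_rot: [0.005, 0.018, 1.0, -0.002]
contact_force: [0.6, 0.6, 0.3]
gripper_width: 0.0008
grip_force: 0.0
t: 12.8
tcp_pos: [0.5691, -0.1297, 0.1136]
eef_rot: [0.002, 0.016, 1.0, -0.001]
contact_force: [-1.3, 0.8, -0.1]
gripper_width: 0.0007
grip_force: 0.0
t: 13.2
tcp_pos: [0.5837, -0.1295, 0.1125]
eef_rot: [-0.0, 0.016, 1.0, -0.0]
contact_force: [-2.4, -0.5, 3.0]
gripper_width: 0.0006
grip_force: 1.4
```

```bash
python3 -m handwheel '0 0.002 0 0 0;0 0.003 0 0 0;0 0.003 0 0 0'; python3 -m handwheel '0 0.002 0 0 0;0 0.003 0 0 0;0 0.003 0 0 0'
```

```text
t: 13.5
tcp_pos: [0.5857, -0.1295, 0.1123]
eef_rot: [-0.001, 0.016, 1.0, -0.0]
contact_force: [-6.7, -0.9, 4.0]
gripper_width: 0.0006
grip_force: 3.1
t: 13.8
tcp_pos: [0.5886, -0.1295, 0.1122]
eef_rot: [-0.001, 0.016, 1.0, -0.0]
contact_force: [-7.3, -0.1, 4.6]
gripper_width: 0.0006
grip_force: 3.3
```

```bash
python3 -m handwheel '0 0.002 0 0 0;0 0.002 0 0 0'; python3 -m handwheel '0 0.002 0 0 0;0 0.002 0 0 0'
```

```text
t: 14.0
tcp_pos: [0.5888, -0.1295, 0.1122]
eef_rot: [-0.003, 0.016, 1.0, 0.0]
contact_force: [-14.0, -0.7, 9.5]
gripper_width: 0.0002
grip_force: 6.8
t: 14.2
tcp_pos: [0.5889, -0.1295, 0.1122]
eef_rot: [-0.005, 0.016, 1.0, 0.0]
contact_force: [-20.0, -1.1, 12.7]
gripper_width: 0.0006
grip_force: 10.4
```

The right end is against the stop, since the force rose without motion. Now the left end.

```bash
python3 -m handwheel '0 -0.024 0 0 0;0 -0.024 0 0.045 0;0 -0.024 0 0.06 0;0 -0.024 0.045 0.06 0;0 -0.024 0.09 0.06 0'; python3 -m handwheel '0 0 0.045 0 0;0 0 0.09 0 0;0 0 0.137 0 0;0 0 0.137 0 0;0 0 0.137 -0.03 0';python3 -m handwheel '0 0 0 -0.03 0;0 0 0 -0.03 0;0 0.007 0 -0.03 0;0 0.014 0 -0.03 0;0 0.018 0 -0.03 0'
python3 -m handwheel '0 0.004 0 0 0;0 0.006 0 0 0;0 0.006 0 0 0'
python3 -m handwheel '0 0.003 0 0 0;0 0.003 0 0 0'
```

```text
t: 14.7
tcp_pos: [0.5704, -0.0395, 0.173]
eef_rot: [0.002, 0.018, 1.0, -0.0]
contact_force: [-0.3, 1.0, 0.0]
gripper_width: 0.0003
grip_force: 0.0
t: 15.2
tcp_pos: [0.5725, 0.0993, 0.1454]
eef_rot: [0.005, 0.015, 1.0, 0.0]
contact_force: [-0.4, -0.0, -0.2]
gripper_width: 0.0006
grip_force: 0.0
t: 15.7
tcp_pos: [0.5894, 0.0972, 0.1135]
eef_rot: [0.002, 0.017, 1.0, 0.0]
contact_force: [-0.5, 0.1, -1.0]
gripper_width: 0.0007
grip_force: 0.0
t: 16.0
tcp_pos: [0.5927, 0.0975, 0.1124]
eef_rot: [-0.001, 0.017, 1.0, 0.0]
contact_force: [-4.7, 0.7, 2.9]
gripper_width: 0.0004
grip_force: 2.4
t: 16.2
tcp_pos: [0.5956, 0.0976, 0.1124]
eef_rot: [-0.001, 0.017, 1.0, 0.0]
contact_force: [-4.9, -0.2, 3.6]
gripper_width: 0.0006
grip_force: 2.4
```

```bash
python3 -m handwheel '0 0.002 0 0 0;0 0.002 0 0 0'; python3 -m handwheel '0 0.002 0 0 0;0 0.002 0 0 0'; python3 -m handwheel '0 0.001 0 0 0;0 0.001 0 0 0'
```

```text
t: 16.4
tcp_pos: [0.5974, 0.0976, 0.1124]
eef_rot: [-0.001, 0.016, 1.0, 0.0]
contact_force: [-5.3, 1.0, 4.8]
gripper_width: 0.0005
grip_force: 2.9
t: 16.6
tcp_pos: [0.5975, 0.0976, 0.1124]
eef_rot: [-0.003, 0.016, 1.0, -0.0]
contact_force: [-13.2, -0.5, 9.1]
gripper_width: 0.0004
grip_force: 6.4
t: 16.8
tcp_pos: [0.5975, 0.0976, 0.1124]
eef_rot: [-0.004, 0.016, 1.0, -0.0]
contact_force: [-16.4, 0.1, 10.5]
gripper_width: 0.0004
grip_force: 8.1
```

The left end is home too. I'll re-check the right end in case it slipped back.

```bash
python3 -m handwheel '0 -0.027 0 0 0;0 -0.027 0 0.045 0;0 -0.029 0 0.06 0;0 -0.031 -0.045 0.06 0;0 -0.033 -0.09 0.06 0'; python3 -m handwheel '0 0 -0.045 0 0;0 0 -0.09 0 0;0 0 -0.137 0 0;0 0 -0.137 0 0;0 0 -0.137 -0.03 0';python3 -m handwheel '0 0 0 -0.03 0;0 0 0 -0.03 0;0 0.007 0 -0.03 0;0 0.014 0 -0.03 0;0 0.014 0 -0.03 0'
python3 -m handwheel '0 0.003 0 0 0;0 0.006 0 0 0;0 0.006 0 0 0'
python3 -m handwheel '0 0.002 0 0 0;0 0.002 0 0 0'
```

```text
t: 17.3
tcp_pos: [0.569, 0.0074, 0.1734]
eef_rot: [0.002, 0.015, 1.0, -0.0]
contact_force: [0.2, -0.2, -0.3]
gripper_width: 0.0006
grip_force: 0.0
t: 17.8
tcp_pos: [0.571, -0.132, 0.1455]
eef_rot: [0.005, 0.018, 1.0, -0.001]
contact_force: [0.4, 0.3, -0.4]
gripper_width: 0.0011
grip_force: 0.0
t: 18.3
tcp_pos: [0.5845, -0.1296, 0.1136]
eef_rot: [0.002, 0.016, 1.0, -0.001]
contact_force: [0.8, -0.1, 0.1]
gripper_width: 0.0007
grip_force: 0.0
t: 18.6
tcp_pos: [0.5887, -0.1295, 0.112]
eef_rot: [0.0, 0.017, 1.0, -0.0]
contact_force: [-0.1, 0.4, 0.3]
gripper_width: 0.0004
grip_force: 0.0
t: 18.8
tcp_pos: [0.5895, -0.1295, 0.1117]
eef_rot: [-0.001, 0.017, 1.0, 0.0]
contact_force: [-3.8, -0.1, 2.7]
gripper_width: 0.0005
grip_force: 2.1
```

```bash
python3 -m handwheel '0 0.002 0 0 0;0 0.002 0 0 0'; python3 -m handwheel '0 0.002 0 0 0;0 0.002 0 0 0'
```

```text
t: 19.0
tcp_pos: [0.5896, -0.1295, 0.1117]
eef_rot: [-0.003, 0.016, 1.0, 0.0]
contact_force: [-11.2, -0.2, 7.6]
gripper_width: 0.0002
grip_force: 5.9
t: 19.2
tcp_pos: [0.5897, -0.1294, 0.1117]
eef_rot: [-0.005, 0.016, 1.0, 0.0]
contact_force: [-18.9, -1.3, 11.3]
gripper_width: 0.0007
grip_force: 9.5
```

```bash
python3 -m handwheel '0 -0.025 0 0 0;0 -0.025 0 0.05 0;0 -0.025 0 0.1 0;0 -0.025 -0.045 0.1 0;0 -0.025 -0.09 0.1 0'; python3 -m handwheel '0 -0.03 -0.04 0 0;0 -0.06 -0.08 0 0;0 -0.09 -0.11 0 0;0 -0.12 -0.14 0 0;0 -0.12 -0.14 0 0'
python3 - <<'E'
from h import *
f=grab_frame("top"); cv2.imwrite("pics/t5.png",cv2.resize(f["pixels"][100:310,220:460,::-1],(685,600)))
E
```

```text
t: 19.7
tcp_pos: [0.5706, -0.2199, 0.2144]
eef_rot: [0.003, 0.015, 1.0, -0.001]
contact_force: [0.7, 0.9, -0.6]
gripper_width: 0.0005
grip_force: 0.0
t: 20.2
tcp_pos: [0.4461, -0.3633, 0.2118]
eef_rot: [-0.0, 0.019, 1.0, -0.001]
contact_force: [0.1, 1.4, 0.6]
gripper_width: 0.0002
grip_force: 0.0
```

View pics/t5.png

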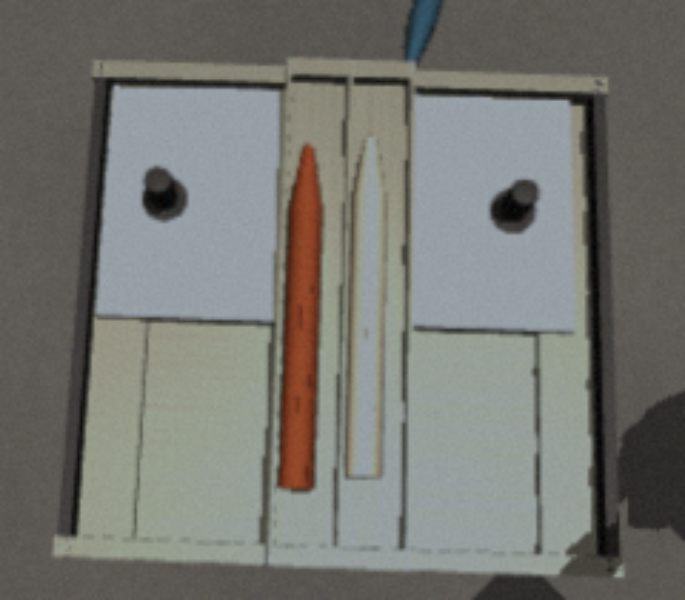

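The cover's far edge lies along the far wall on both sides (rows about 86 and 97 in the crop). The candles are undisturbed and the robot is clear.

Run:
```python
from h import *
f=dict(np.load("top0.npz")); a=np.radians(-1.95); ex=np.array([np.cos(a),np.sin(a)])
for p in((275.3,163.2),(403.6,167.4)): print((world(f,*p,z=.133)[:2]-[.5419,-.0143])@ex)
print(job.finish_job())
```

```text
0.06917287400735825
0.06900507937153309
the job is handed in; nothing more can be done
None
```

The cover is closed: both pegs measure about 69 mm in the trough's frame (70 mm is home), both ends stopped hard against the far wall, and the job is handed in at about 20 s with the arm clear.

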